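# Clip the jar fast and unscrew its cap

### The arm

A 6-joint arm with a two-finger parallel gripper is mounted at the origin on the work surface. World frame = base frame: x ahead of the robot, y to its left, z up, the work surface at z = 0. Lengths are in m, angles in rad, forces in N, time in s.
With the tool pointing down it reaches from about 0.425 to 0.95 m from the base axis. Payload 3.5 kg.
Tool frame: the origin (TCP) lies midway between the tips of the shut fingers; the grasp point (between the pads) lies 19 mm behind it (ctrl.hold_point_z is the distance from the TCP to the grasp point, in m); z points along the fingers, y is the line along which they close (so a half turn about z gives the same grasp; the last joint's range is limited). The gripper opens to 85 mm and grips with 20 to 120 N. Pads are 22 mm wide; open, the fingers measure 114 mm over their backs; the gripper's body (76 mm by 85 mm) begins 54 mm behind the grasp point. The pads swing forward as they close: fully open they stand 13 mm farther back than shut.
Start: joints at [0.973, 0.286, 1.577, -0, 1.279, -0.15], TCP at [0.292, 0.608, 0.231] pointing down, gripper open.
Joint ranges: [-2.77, 2.77], [-0.9, 2.22], [0.21, 2.48], [-1.53, 4.67], [0.24, 2.81], [-2.84, 2.84]. Speed limits (rad/s): [2.79, 2.79, 3.14, 3.14, 3.14, 3.14].

### API

Orientations are given as a unit quaternion [x, y, z, w].
In Python, from plant import readout, cams, sign_off, ctrl gives the robot as it stands. The module is installed in compiled form; this text tells all that it offers.
- The arm moves only by the tool step_arm, never from a script. Its argument "increments" is a list of rows, each a list of 2 entries, a list of its own where there are three numbers: the shift along the world's x, y, z in mm, then the turn, a rotation vector about the world's x, y, z in rad. In form: [[[x, y, z], [rx, ry, rz]], ...]. A call has 1 to 8 rows; each row shifts and turns the commanded pose from where the row before left it; what a row does not reach is not made up. A row lasts 1/12 s, in which the tool goes at most 41.7 mm and 7.16 degrees, less where a joint would pass 70% of its speed; a pose out of reach is approached as far as the arm can. A call is refused whole if a number of a shift passes 41.7 or a number of a turn 0.125, either way. A call with a gripper value outside its range is refused whole. "fingers" is the opening, from -1 (shut) to 1 (fully open), set as the call begins (left out, the last holds). The fingers move at their own pace and stop on an object; "grip_force" is the grip in N (left out, the last holds). Time passes only in rows, so rows that do not move let the fingers close. It gives the time, the measured TCP pose, the force, the opening and the grip force at its end, in the units of the state.
- readout.get_state(): the state, without advancing time (a new reading comes with each control period).
- cams.read_camera(name): name is "side" or "top" or "wrist"; returns the picture (384x512x3 uint8, red, green, blue); there is no depth.
- cams.get_calibration(name): a dict with "fx", "fy", "cx", "cy" (pixels), "eye" and "rotation" of the camera in the world; the wrist camera has in their place "T_tool_cam" (4x4, takes a point from camera to tool coordinates, whose origin is the TCP and whose axes are the flange's). Camera axes: x right, y up, looking along -z (the intrinsics and any distortion apply to the point x, -y, -z); pixel columns grow to the right and rows downward; lengths in m; the calibration is good to about 2 mm. A picture is of the moment at which its call begins: read the wrist's pose just before it. get_calibration takes no time and is no camera call.
- sign_off(): hands the job in; it is judged then, once.
The state is a dict: "time": time; "qpos": joint angles; "dq": joint speeds; "joint_efforts": joint torques, N m; "eef_pos": TCP position; "tcp_rot": TCP orientation; "contact_force": force on the tool from outside, world axes, zero at the start; "wrist_torque": the same for the moment, N m; "opening": opening from 0.0 (shut) to 1.0 (fully open); "finger_force": force on a finger pad.
Only numpy, scipy, OpenCV 4.12 (cv2) and the standard library are available. Lean on these libraries where they do the work, as an engineer would, in place of code of your own. Each camera call takes 0.05 s, during which the arm holds its last target. There are 200 camera calls.

### The job

Take the spring clamp off its rack and clip it over the wax jar's handle and the stand's post together, so that the jar is braced. Then unscrew the tight brass cap (anticlockwise seen from above), stop turning as soon as the thread lets go, lift it straight up and finish still holding the cap level, one to three centimetres above the jar's mouth, with the clamp still clipped on. The jar must not spin or lift in its stand, and leave the chalks, tip tool and ball where they are.

Things in the scene. Friction and masses are not known exactly. Their poses are not given: they have to be found in the camera images.
- clamp: Spring clamp, clothes-peg type, black with orange grip bars, 70 g; starts clipped upright on the rack's board. Origin on the pivot (barrel radius 6 mm), 16 mm above the board's edge; y along the pivot, z up, x across the jaws. Rubber jaw pads at z -36 to -22 mm, 18 mm wide, flared tips to -44. Both halves alike: it may be clipped either way round, pivot about 16 mm above the edge.
- clamp_grip (a point): Point midway between the clamp's two round grip bars (7 mm thick, 23 mm long along y), 34 mm above its pivot. The bars are 60 mm over all along x as clipped. Squeezing them along x (10 to 17 N) opens the jaws from 16 mm to 36 mm at the stop, the bars then 32 mm over all; let go, the spring shuts the jaws with about 10 N.
- clamp_jaw (a joint): Clamp hinge, rad: 0 with 16 mm between the pads, 0.68 fully open (grip bars squeezed), negative when the pads are closer than 16 mm.
- rack: Fixed clamp rack: dark base 80 x 110 x 10 mm with an upright pale board, 16 mm thick (x), 90 mm long (y), top edge 62 mm above the table. Origin on the table under the board's middle, z up. The clamp sits within 25 mm of its middle, jaws across x.
- stand: Fixed dark wood jar stand: round socket 92 mm outside, 20 mm high, floor 8 mm above the table; origin on the table at the socket's centre, z up. A pale upright post (x 1 to 8, y 64 to 90 mm, top 62 mm above the table) stands beside the jar's handle (x -8 to -1 mm, same y and top). The post stops only clockwise turning of the jar; unscrewing drags the handle away from it.
- brace (a point): Middle of the top edge of post and handle together, on the stand, 62 mm above the table, 77 mm from the jar's axis: an upright edge 16 mm thick along the stand's x, 26 mm long along its y. The clamp goes over it from above, jaws opening along the stand's x.
- jar: Loose glazed blue jar of wax, about 0.45 kg, 68 mm across, 75 mm high to the shoulder; neck 38 mm across, mouth rim at z = 106 mm. Origin at the underside's centre, z up. It stands in the stand's socket and would turn there freely. Flat D handle pointing to +y, 7 mm thick, outer upright bar at y 64 to 90, z 14 to 54 mm.
- cap: Brass screw cap, red mark along its +x on top; 56 mm across, 23 mm high, about 70 g. Origin at the lower edge's centre, z up, at first 97.5 mm above the table, 14.5 mm over the jar's shoulder. Tight, its x is within 5 degrees of the jar's x. Quarter-turn thread: needs up to 0.7 N m, free to lift after 58 to 65 degrees anticlockwise from above, a stop at about 85. One grasp across it will do.
- chalk_blue: Loose blue cue chalk, 23 x 23 x 22 mm, origin at the underside's centre. Leave alone.
- chalk_red: Loose red cue chalk, 23 x 23 x 22 mm, origin at the underside's centre. Leave alone.
- tip_tool: Loose aluminium cue-tip shaper, upright cylinder 26 mm across, 36 mm high, origin at the underside's centre. Leave alone.
- ball: Yellow pool ball, 57 mm, resting on a fixed black ring 60 mm across and 10 mm high; origin at the ball's lowest point as it starts. Leave alone.
There are look-alikes about, which are no part of the job. Leave any turquoise look-alike of the cap alone.

How it is judged:
On the way, in this order (a step that is already met when the one before it is completed fails the run):
1. the clamp grips the jar's handle and the stand's post together (over 2 N on each, upright within 0.4 rad) and the fingers have let go of it (contact force between clamp and jar above 2 N and contact force between clamp and stand above 2 N and angle between clamp's own z axis and vertical below 0.4 rad and contact force between the fingers and clamp below 0.3 N), for 0.3 s.
2. the cap is turned anticlockwise by more than 50 degrees relative to the jar while still down on the neck, the jar braced (contact force between clamp and jar above 2 N and contact force between clamp and stand above 2 N and angle between clamp's own z axis and vertical below 0.4 rad and angle between the x axis of cap and the x axis of jar, either way round above 0.87 rad and z of cap in the frame of jar below 0.0975 m), for 0.05 s.
At the end, for the whole second after the job is handed in: Fingers hold the cap still, level (0.2 rad), turned 47-133 degrees, lower edge 3-50 mm above the rim, within 20 mm of the jar's axis, not touching the jar; clamp let go and gripping handle and post (over 2 N each); jar seated, upright (0.1 rad), turned under 0.15 rad (all of step 1 and angle between jar's own z axis and vertical below 0.1 rad and angle between the x axis of jar and the x axis of stand, either way round below 0.15 rad and horizontal distance between jar and stand below 0.006 m and z of jar in the frame of stand below 0.013 m and z of cap in the frame of jar between 0.109 and 0.156 m and horizontal distance between cap and jar below 0.02 m and angle between cap's own z axis and vertical below 0.2 rad and angle between the x axis of cap and the y axis of jar, either way round below 0.75 rad and contact force between the fingers and cap above 2 N and contact force between cap and jar below 0.1 N and linear speed of cap below 0.03 m/s); the arm keeps its last pose, push and grip.
It fails at once if the jar spins in its stand (over 0.35 rad), tips over 0.25 rad or is lifted over 15 mm (angle between the x axis of jar and the x axis of stand, either way round above 0.35 rad or angle between jar's own z axis and vertical above 0.25 rad or z of jar in the frame of stand above 0.023 m).
It fails at once if a chalk, the tip tool or the ball is moved over 30 mm (distance of any of chalk_blue, chalk_red, tip_tool, ball from where it was at the start of the episode above 0.03 m).
It also fails if it takes over 51 s, if anything falls off the work surface, if the arm or the gripper's body presses on something with over 40 N, if the wrist force passes 120 N, or if a joint passes its speed limit or range.

## Working session

There is one attempt and no reset: what is moved stays moved. The work goes in short steps, Python scripts to look and compute and a tool call to move; the robot and the scene stay as the last step left them, time stands still between calls to the robot, and variables do not carry over. Pictures are saved under pics/ and viewed, at most 12 in all, crops included, and the job is handed in when it is done.

Besides the shell and the picture viewer there is one more tool, called after "Call:" in YAML: its name, and indented under it one key for each argument. step_arm: Moves the arm, as the interface text tells. Its arguments: {"type":"object","properties":{"increments":{"type":"array","items":{"type":"array"}},"fingers":{"type":"number"},"grip_force":{"type":"number"}},"required":["increments"]}

```bash
mkdir -p pics
python3 - <<'E'
from plant import readout,cams,ctrl
import cv2,numpy as np
s=readout.get_state();print(s['time'],s['eef_pos'],s['tcp_rot'],s['opening'],ctrl.hold_point_z)
for n in['top','side','wrist']:
    c=cams.get_calibration(n);print(n,c)
    im=cams.read_camera(n);cv2.imwrite(f'pics/{n}0.png',im[:,:,::-1])
E
```

```text
0.0 [0.29186356 0.60790682 0.22991606] [ 2.22018346e-01  9.75041760e-01 -1.11281340e-03 -4.27639397e-04] 1.0011060851084792 0.0187
top {'fx': 439.7072945170834, 'fy': 439.7072945170834, 'cx': 261.9209199812602, 'cy': 191.09536783332555, 'eye': array([ 0.3462645 , -0.03808697,  1.26665458]), 'rotation': array([-0.07471666,  0.07820545,  0.71448316, -0.69124174])}
side {'fx': 481.89817812400526, 'fy': 481.89817812400526, 'cx': 252.5733403706053, 'cy': 191.53023075033175, 'eye': array([ 0.01689285, -0.70499669,  0.57715125]), 'rotation': array([ 0.47833833, -0.1769593 , -0.28359798,  0.81206529])}
wrist {'fx': 280.45765527887556, 'fy': 280.45765527887556, 'cx': 257.96904651433306, 'cy': 190.7335519966076, 'T_tool_cam': array([[ 9.98832653e-04,  9.65891017e-01,  2.58946993e-01,
         6.66340445e-02],
       [ 9.99999434e-01, -8.69777292e-04, -6.12951755e-04,
        -1.12902798e-03],
       [-3.66818380e-04,  2.58947459e-01, -9.65891339e-01,
        -1.43097760e-01],
       [ 0.00000000e+00,  0.00000000e+00,  0.00000000e+00,
         1.00000000e+00]])}
```

View pics/top0.png

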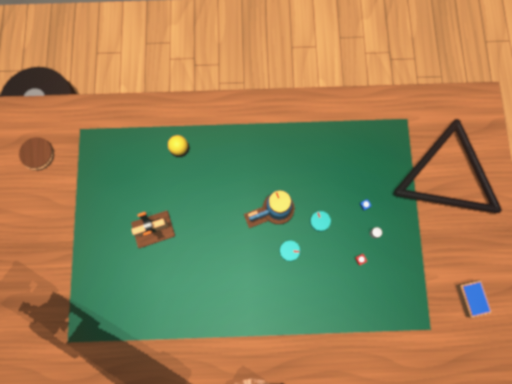

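View pics/side0.png

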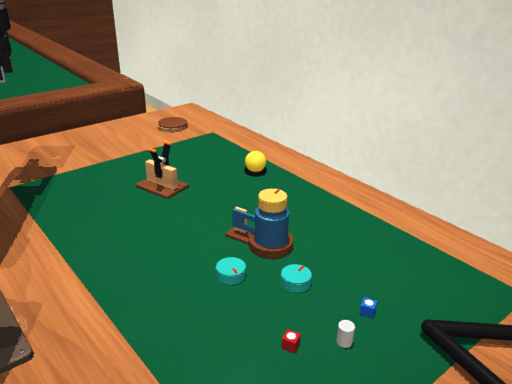

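The top view shows these candidates:
- **Clamp:** the only one is on the rack at (152,228).
- **Cap:** the brass one on the blue jar at (280,202). The turquoise look-alikes at (320,220) and (290,251) stay put, and the brown disc at (37,153) is irrelevant.

The ball is at (178,146), the chalks at (365,204) and (361,259), and the tip tool at (377,232). The side view agrees: clamp (160,160), cap (272,200). Next I'll take close crops.

```bash
cat > h.py <<'E'
import numpy as np,cv2
from scipy.spatial.transform import Rotation as R
from plant import readout,cams
def cam(n,s=None):
    c=cams.get_calibration(n)
    if 'eye' in c: M=R.from_quat(c['rotation']).as_matrix() if np.size(c['rotation'])==4 else c['rotation']; e=c['eye']
    else:
        T=np.eye(4);T[:3,:3]=R.from_quat(s['tcp_rot']).as_matrix();T[:3,3]=s['eef_pos'];T=T@c['T_tool_cam'];M=T[:3,:3];e=T[:3,3]
    return c,M,e
def ray(n,uv,z,s=None):
    c,M,e=cam(n,s);d=M@np.array([(uv[0]-c['cx'])/c['fx'],-(uv[1]-c['cy'])/c['fy'],-1]);return e+d*(z-e[2])/d[2]
def proj(n,p,s=None):
    c,M,e=cam(n,s);q=M.T@(np.asarray(p)-e);return np.array([c['cx']-c['fx']*q[0]/q[2],c['cy']+c['fy']*q[1]/q[2]])
E
python3 - <<'E'
from h import *
im=cv2.imread('pics/top0.png');sd=cv2.imread('pics/side0.png')
f=lambda a,x,y,w,h:cv2.resize(a[y:y+h,x:x+w],(400,300),interpolation=cv2.INTER_CUBIC)
cv2.imwrite('pics/crop1.png',np.vstack([np.hstack([f(im,120,200,64,48),f(im,240,180,64,48)]),np.hstack([f(sd,124,135,80,60),f(sd,216,180,96,72)])]))
for n,uv,z in[('top',(152,228),.1),('top',(280,202),.12),('side',(272,195),.12),('top',(178,146),.03),('top',(365,204),0.02),('top',(361,259),0.02),('top',(377,232),0.03),('top',(290,251),0.02)]:print(n,uv,ray(n,uv,z).round(3))
E
```

```text
top (152, 228) [0.512 0.248 0.1  ]
top (280, 202) [ 0.567 -0.095  0.12 ]
side (272, 195) [ 0.571 -0.094  0.12 ]
top (178, 146) [0.762 0.194 0.03 ]
top (365, 204) [ 0.573 -0.345  0.02 ]
top (361, 259) [ 0.416 -0.321  0.02 ]
top (377, 232) [ 0.49 -0.37  0.03]
top (290, 251) [ 0.445 -0.122  0.02 ]
```

View pics/crop1.png

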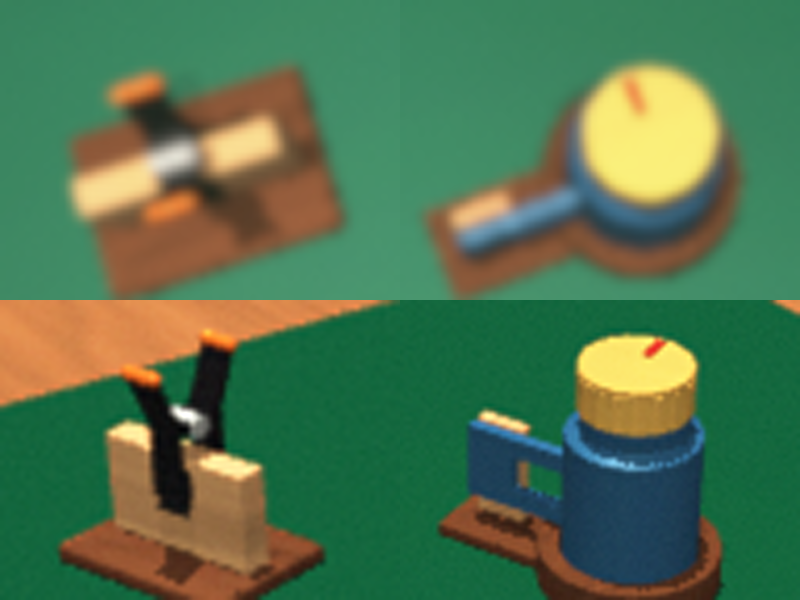

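The crops show the clamp on the pale board with its pivot at top px (148,225.6) and bars at (141.6,214) and (147.5,233). The cap is at (280,201) with its red mark, and the handle and post are at about (252,214). I'll measure these and get a wrist view.

Run:
```python
from h import *
T=lambda x,y,ox,oy:(ox+x/6.25,oy+y/6.25)
P=lambda u,z:ray('top',u,z)
b1=P(T(135,88,120,200),.112);b2=P(T(172,208,120,200),.112);pv=P(T(175,160,120,200),.078)
e1=P(T(88,195,120,200),.062);e2=P(T(268,140,120,200),.062)
print('bars',b1,b2,(b1+b2)/2,np.linalg.norm(b1-b2),'pivot',pv)
print('board',e1,e2,(e1+e2)/2,np.degrees(np.arctan2(*(e1-e2)[1::-1])),np.linalg.norm(e1-e2))
cap=P(T(250,132,240,180),.1205);post=P(T(80,210,240,180),.062)
h1=P(T(65,238,240,180),.062);h2=P(T(165,202,240,180),.062)
mk1=P(T(228,82,240,180),.1205)
a=lambda v:np.degrees(np.arctan2(v[1],v[0]))
print('cap',cap,'post',post,'handle',a(h1-h2),h1,h2,'mark',a(mk1-cap))
s=readout.get_state();m=R.from_quat(s['tcp_rot']).as_matrix();print(m)
```

```text
bars [0.54834323 0.27354297 0.112     ] [0.49659602 0.25666484 0.112     ] [0.52246962 0.26510391 0.112     ] 0.05443018473452488 pivot [0.52195482 0.26451507 0.078     ]
board [0.51006732 0.30647196 0.062     ] [0.53186885 0.22773873 0.062     ] [0.52096808 0.26710535 0.062     ] 105.47761181822024 0.08169595431396581
cap [ 0.56962964 -0.09509887  0.1205    ] post [ 0.54827404 -0.02111055  0.062     ] handle 108.13310340474597 [ 0.53594284 -0.01411068  0.062     ] [ 0.55062527 -0.05894389  0.062     ] mark 21.030030890193732
[[-9.01395712e-01  4.32994991e-01 -1.05310595e-03]
 [ 4.32996177e-01  9.01394454e-01 -1.53281475e-03]
 [ 2.85562755e-04 -1.83766350e-03 -9.99998271e-01]]
```

View pics/wrist0.png

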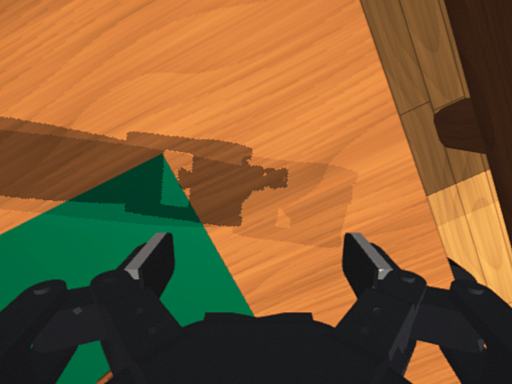

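The wrist sees only the table here. I'll hover over the clamp with the tool y turned to about 17°, across the board.

Call:
step_arm:
  increments:
    - [[19,-28.6,0],[0,0,-0.069]]
    - [[19,-28.6,0],[0,0,-0.069]]
    - [[19,-28.6,0],[0,0,-0.069]]
    - [[19,-28.6,0],[0,0,-0.069]]
    - [[19,-28.6,0],[0,0,-0.069]]
    - [[19,-28.6,0],[0,0,-0.069]]
  fingers: 1
  grip_force: 30

```text
time: 0.65
eef_pos: [0.4066, 0.4353, 0.2309]
tcp_rot: [0.419, 0.908, -0.0, -0.0]
contact_force: [0.2, -0.0, 0.4]
opening: 0.999
finger_force: 0.0
```

Call:
step_arm:
  increments:
    - [[19.6,-28.6,0],[0,0,-0.069]]
    - [[19.6,-28.6,0],[0,0,-0.069]]
    - [[19.6,-28.6,0],[0,0,-0.069]]
    - [[19.6,-28.6,0],[0,0,-0.069]]
    - [[19.6,-28.6,0],[0,0,-0.069]]
    - [[19.6,-28.6,0],[0,0,-0.069]]
    - [[0,0,0],[0,0,0]]
    - [[0,0,0],[0,0,0]]

```text
time: 1.32
eef_pos: [0.5245, 0.2638, 0.2309]
tcp_rot: [0.597, 0.802, -0.0, -0.0]
contact_force: [-0.0, 0.7, 0.5]
opening: 0.998
finger_force: 0.0
```

Run:
```python
from h import *
s=readout.get_state();im=cams.read_camera('wrist');cv2.imwrite('pics/wrist1.png',cv2.resize(im[:,:,::-1],(800,600),interpolation=cv2.INTER_CUBIC))
m=R.from_quat(s['tcp_rot']).as_matrix();print(s['time'],s['eef_pos'],np.degrees(np.arctan2(m[1,1],m[0,1])),m[:,2])
np.save('s1.npy',np.r_[s['eef_pos'],s['tcp_rot']])
```

```text
1.3167 [0.52448709 0.26377325 0.2309008 ] 16.734652879930646 [-9.08507608e-04  7.43188722e-05 -9.99999585e-01]
```

View pics/wrist1.png

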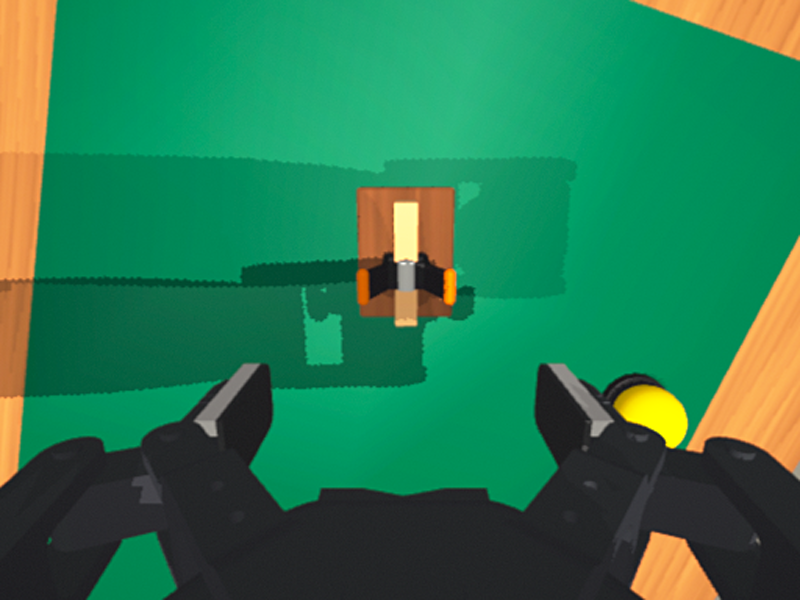

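The wrist view shows the board upright in the image, from (405,203) to (405,326), so the yaw is right. The grip bars are at (363,287) and (450,287), and the pivot is at (406,276).

Run:
```python
from h import *
a=np.load('s1.npy');s=dict(eef_pos=a[:3],tcp_rot=a[3:])
f=lambda x,y,z:ray('wrist',(x*.64-.18,y*.64-.18),z,s).round(4)
print(f(363,287,.112),f(450,287,.112),(f(363,287,.112)+f(450,287,.112))/2,f(406,276,.078))
b=f(405,203,.062)-f(405,326,.062);print(np.degrees(np.arctan2(b[1],b[0])))
```

```text
[0.4984 0.2585 0.112 ] [0.5496 0.2739 0.112 ] [0.524  0.2662 0.112 ] [0.524  0.2658 0.078 ]
106.80869162620688
```

Call:
step_arm:
  increments:
    - [[-0.6,2,-30],[0,0,0]]
    - [[0,0,-30],[0,0,0]]
    - [[0,0,-30],[0,0,0]]
    - [[0,0,-26],[0,0,0]]
    - [[0,0,-20],[0,0,0]]
    - [[0,0,0],[0,0,0]]

```text
time: 1.87
eef_pos: [0.5184, 0.2675, 0.0897]
tcp_rot: [0.594, 0.804, -0.004, -0.003]
contact_force: [-1.3, 0.3, -0.3]
opening: 0.999
finger_force: 0.0
```

Call:
step_arm:
  increments:
    - [[0,0,0],[0,0,0]]
    - [[0,0,0],[0,0,0]]
    - [[0,0,0],[0,0,0]]
    - [[0,0,0],[0,0,0]]
    - [[0,0,0],[0,0,0]]
    - [[0,0,0],[0,0,0]]
    - [[0,0,0],[0,0,0]]
    - [[0,0,0],[0,0,0]]
  fingers: -1
  grip_force: 30

```text
time: 2.53
eef_pos: [0.5256, 0.2681, 0.0992]
tcp_rot: [0.596, 0.803, 0.003, 0.002]
contact_force: [-0.4, 0.8, 6.8]
opening: 0.379
finger_force: 31.5
```

The opening of 0.379 is about 32 mm, so the clamp is squeezed to its stop. I'll lift it clear of the board.

Call:
step_arm:
  increments:
    - [[0,0,8],[0,0,0]]
    - [[0,0,15],[0,0,0]]
    - [[0,0,20],[0,0,0]]
    - [[0,0,20],[0,0,0]]
    - [[0,0,20],[0,0,0]]
    - [[0,0,17],[0,0,0]]
    - [[0,0,0],[0,0,0]]
    - [[0,0,0],[0,0,0]]

```text
time: 3.2
eef_pos: [0.5239, 0.2674, 0.197]
tcp_rot: [0.596, 0.803, 0.001, 0.001]
contact_force: [0.0, 0.8, -2.1]
opening: 0.377
finger_force: 30.9
```

Run:
```python
from h import *
s=readout.get_state();im=cams.read_camera('side');w=cams.read_camera('wrist')
cv2.imwrite('pics/chk1.png',np.hstack([cv2.resize(im[60:210,90:290,::-1],(400,300)),cv2.resize(w[:,:,::-1],(400,300))]))
m=R.from_quat(s['tcp_rot']).as_matrix();print(s['time'],s['eef_pos'],np.degrees(np.arctan2(m[1,1],m[0,1])),m[:,2],s['opening'],s['contact_force'])
```

```text
3.2 [0.52388152 0.26743351 0.19698907] 16.902940405357544 [ 3.16629024e-03  9.61398444e-04 -9.99994525e-01] 0.37697788494847345 [ 0.01558118  0.81499957 -2.14622143]
```

View pics/chk1.png

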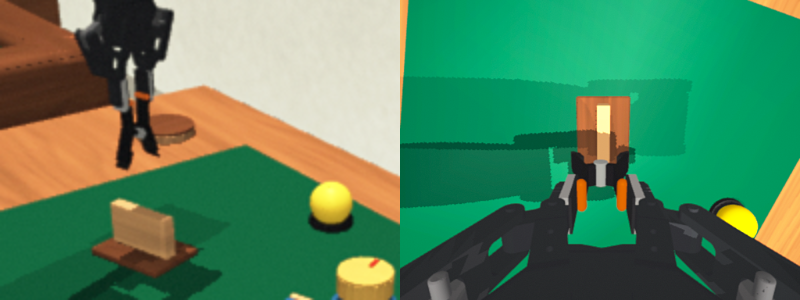

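The clamp came off upright and is held squeezed, with its pivot at side px about (160,126). Next I'll fly to a view in which the wrist camera looks down on the brace.

Call:
step_arm:
  increments:
    - [[2,-15,10],[0,0,0]]
    - [[4,-33,10],[0,0,0]]
    - [[4,-33,10],[0,0,0]]
    - [[4,-33,5],[0,0,0]]
    - [[4,-33,0],[0,0,0]]
    - [[4,-33,0],[0,0,0]]
    - [[4,-33,0],[0,0,0]]

```text
time: 3.88
eef_pos: [0.5482, 0.0528, 0.2284]
tcp_rot: [0.595, 0.803, -0.001, -0.001]
contact_force: [1.1, 0.6, -0.2]
opening: 0.379
finger_force: 30.9
```

Call:
step_arm:
  increments:
    - [[4,-33,0],[0,0,0]]
    - [[4,-33,0],[0,0,0]]
    - [[4,-33,0],[0,0,0]]
    - [[3,-30,0],[0,0,0]]
    - [[2,-15,0],[0,0,0]]
    - [[0,0,0],[0,0,0]]
    - [[0,0,0],[0,0,0]]

```text
time: 4.47
eef_pos: [0.5656, -0.0897, 0.2288]
tcp_rot: [0.596, 0.803, -0.0, -0.002]
contact_force: [0.8, 0.8, -1.1]
opening: 0.379
finger_force: 30.9
```

Run:
```python
from h import *
s=readout.get_state();im=cams.read_camera('wrist');cv2.imwrite('pics/wrist2.png',cv2.resize(im[:,:,::-1],(800,600),interpolation=cv2.INTER_CUBIC))
m=R.from_quat(s['tcp_rot']).as_matrix();print(s['time'],s['eef_pos'],np.degrees(np.arctan2(m[1,1],m[0,1])),m[:,2])
np.save('s2.npy',np.r_[s['eef_pos'],s['tcp_rot']])
# pivot height at earlier check: side px (160,126), TCP (.5239,.2674,.197)
for z in(.165,.17,.175,.18):print(z,proj('side',(.5239,.266,z)))
```

```text
4.4667 [ 0.56560214 -0.08970581  0.22878902] 16.812936002156718 [-0.0026666   0.0017647  -0.99999489]
0.165 [157.47321941 125.21159288]
0.17 [157.306467   123.20998721]
0.175 [157.13900855 121.19990671]
0.18 [156.97083957 119.18129746]
```

View pics/wrist2.png

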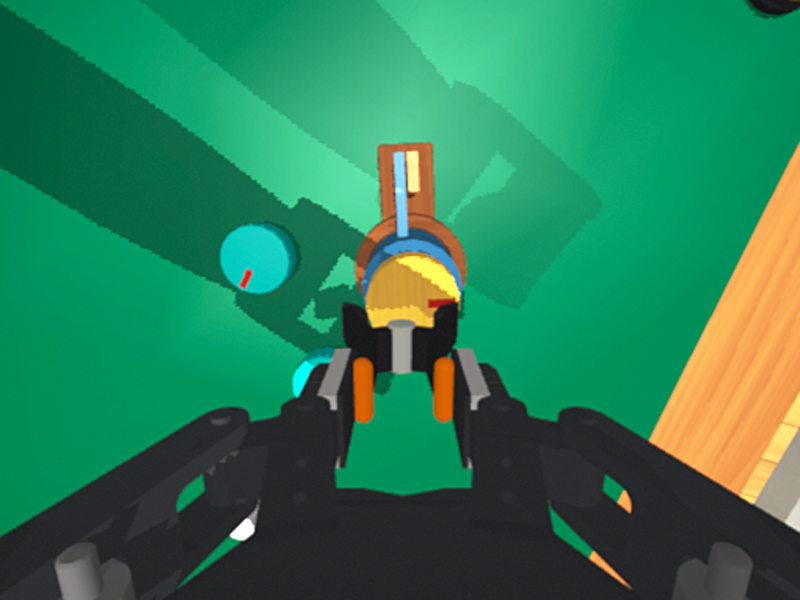

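The wrist view shows the blue handle from (400,152) to (403,237) with the pale post beside it, centred at (413,171). The brace seam is near (407,171), and the clamp's pivot barrel is at (401,347).

Run:
```python
from h import *
a=np.load('s2.npy');s=dict(eef_pos=a[:3],tcp_rot=a[3:])
f=lambda x,y,z:ray('wrist',(x*.64-.18,y*.64-.18),z,s)
ang=lambda v:np.degrees(np.arctan2(v[1],v[0]))
print('brace',f(407,171.5,.062),'angs',ang(f(400,152,.062)-f(403,237,.062)),ang(f(378,147,.01)-f(381,220,.01)),ang(f(433,143,.01)-f(433,210,.01)))
m=R.from_quat(s['tcp_rot']).as_matrix()
for z in(.195,.2,.205,.21):
  print(z,(m.T@(f(401,347,z)-s['eef_pos'])*1e3).round(1),(m.T@(f(401,324,z+.006)-s['eef_pos'])*1e3).round(1))
print('bars',[(m.T@(f(x,390,.24)-s['eef_pos'])*1e3).round(1) for x in(364,443)])
c=np.array([.5700,-.0947]);b=f(407,171.5,.062)[:2];print(np.linalg.norm(b-c),ang(b-c))
```

```text
brace [ 0.54527976 -0.02060867  0.062     ] angs 108.88456558063791 108.50469132999137 107.86302538694314
0.195 [-3.7 -2.6 33.8] [ 8.7 -2.6 27.8]
0.2 [-1.7 -2.6 28.8] [10.4 -2.5 22.8]
0.205 [ 0.2 -2.6 23.8] [12.  -2.5 17.8]
0.21 [ 2.2 -2.5 18.8] [13.7 -2.5 12.8]
bars [array([ -1.3, -14.6, -11.2]), array([ -1.2,  11.5, -11.2])]
0.07810644081098932 108.45104471530375
```

Call:
step_arm:
  increments:
    - [[-6,20,0],[0,0,0.014]]
    - [[-8,28,0],[0,0,0.014]]
    - [[-6,20,0],[0,0,0]]
    - [[0,0,0],[0,0,0]]
    - [[0,0,0],[0,0,0]]
    - [[0,0,-20],[0,0,0]]
    - [[0,0,-15],[0,0,0]]
    - [[0,0,0],[0,0,0]]

```text
time: 5.18
eef_pos: [0.5442, -0.0212, 0.1917]
tcp_rot: [0.584, 0.812, -0.001, -0.003]
contact_force: [-1.3, 0.3, -1.4]
opening: 0.38
finger_force: 30.9
```

Run:
```python
from h import *
s=readout.get_state();im=cams.read_camera('side');w=cams.read_camera('wrist')
cv2.imwrite('pics/chk2.png',np.hstack([cv2.resize(im[120:270,170:320,::-1],(400,400),interpolation=cv2.INTER_CUBIC),cv2.resize(w[100:356,128:384,::-1],(400,400),interpolation=cv2.INTER_CUBIC)]))
m=R.from_quat(s['tcp_rot']).as_matrix();print(s['time'],s['eef_pos'],np.degrees(np.arctan2(m[1,1],m[0,1])),m[:,2])
```

```text
5.1833 [ 0.54423976 -0.02118689  0.1916743 ] 18.538961654862657 [-0.00642625  0.00126129 -0.99997856]
```

View pics/chk2.png

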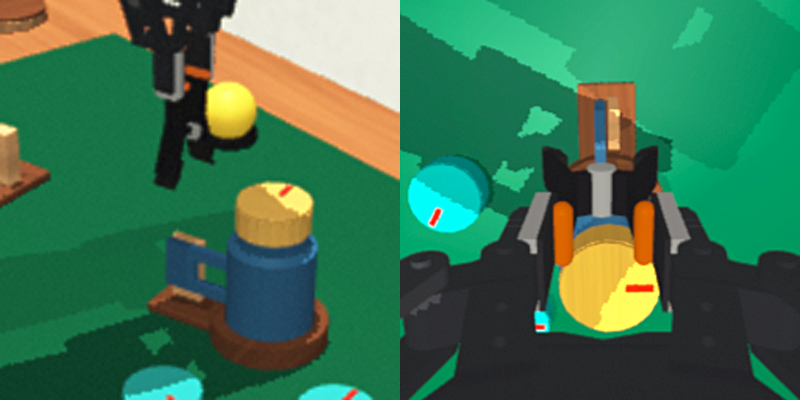

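The clamp straddles the handle/post seam in yaw and sits about 3 mm to the left. I'll shift by (3,1) mm and descend.

Call:
step_arm:
  increments:
    - [[3,1,0],[0,0,0]]
    - [[0,0,-18],[0,0,0]]
    - [[0,0,-20],[0,0,0]]
    - [[0,0,-18],[0,0,0]]
    - [[0,0,-15],[0,0,0]]
    - [[0,0,-10],[0,0,0]]
    - [[0,0,-7],[0,0,0]]
    - [[0,0,0],[0,0,0]]

```text
time: 5.95
eef_pos: [0.549, -0.0207, 0.1065]
tcp_rot: [0.584, 0.812, -0.0, -0.001]
contact_force: [0.1, 0.1, -0.8]
opening: 0.379
finger_force: 30.9
```

Call:
step_arm:
  increments:
    - [[0,0,0],[0,0,0]]
    - [[0,0,0],[0,0,0]]
    - [[0,0,0],[0,0,0]]

```text
time: 6.2
eef_pos: [0.5502, -0.0209, 0.1087]
tcp_rot: [0.584, 0.812, 0.0, 0.001]
contact_force: [0.3, -0.0, -0.9]
opening: 0.38
finger_force: 30.9
```

Call:
step_arm:
  increments:
    - [[-2,0,-2],[0,0,0]]
    - [[0,0,0],[0,0,0]]
    - [[0,0,0],[0,0,0]]
    - [[0,0,0],[0,0,0]]
    - [[0,0,0],[0,0,0]]

```text
time: 6.62
eef_pos: [0.5472, -0.0207, 0.1054]
tcp_rot: [0.584, 0.812, 0.0, 0.0]
contact_force: [-0.8, -0.5, -1.4]
opening: 0.376
finger_force: 30.9
```

Run:
```python
from h import *
im=cams.read_camera('side');w=cams.read_camera('wrist')
cv2.imwrite('pics/chk3.png',np.hstack([cv2.resize(im[150:270,190:310,::-1],(400,400),interpolation=cv2.INTER_CUBIC),cv2.resize(w[100:356,128:384,::-1],(400,400),interpolation=cv2.INTER_CUBIC)]))
```

```text
(no output)
```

View pics/chk3.png

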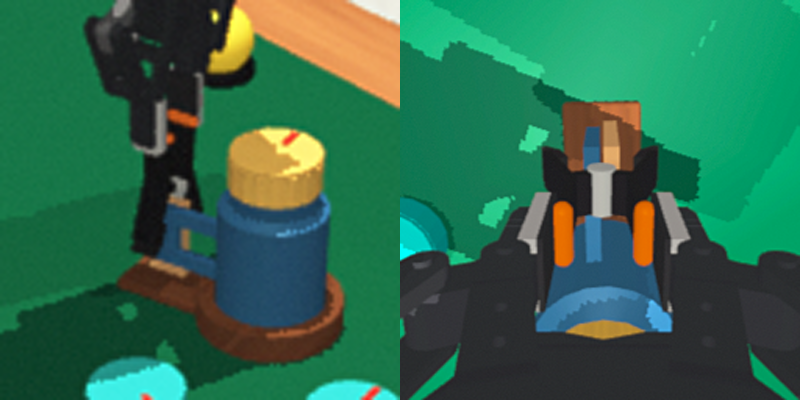

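The jaws straddle the handle and post, with the seam centred at about x=602 against jaws spanning 545–655. Releasing now.

Call:
step_arm:
  increments:
    - [[0,0,0],[0,0,0]]
    - [[0,0,0],[0,0,0]]
    - [[0,0,0],[0,0,0]]
    - [[0,0,0],[0,0,0]]
    - [[0,0,0],[0,0,0]]
    - [[0,0,0],[0,0,0]]
    - [[0,0,0],[0,0,0]]
    - [[0,0,0],[0,0,0]]
  fingers: 1

```text
time: 7.38
eef_pos: [0.5473, -0.0208, 0.1054]
tcp_rot: [0.584, 0.812, 0.0, 0.0]
contact_force: [0.4, 0.4, 0.5]
opening: 1.0
finger_force: 0.0
```

Call:
step_arm:
  increments:
    - [[0,0,10],[0,0,0]]
    - [[0,0,20],[0,0,0]]
    - [[0,0,30],[0,0,0]]
    - [[0,0,35],[0,0,0]]
    - [[0,0,30],[0,0,0]]
    - [[7,-20,0],[0,0,0]]
    - [[7,-20,0],[0,0,0]]
    - [[0,0,0],[0,0,0]]

```text
time: 8.05
eef_pos: [0.5626, -0.0634, 0.2325]
tcp_rot: [0.585, 0.811, 0.0, 0.002]
contact_force: [-0.3, -1.0, -0.4]
opening: 1.0
finger_force: 0.0
```

Run:
```python
from h import *
s=readout.get_state();im=cams.read_camera('side');w=cams.read_camera('wrist')
cv2.imwrite('pics/chk4.png',np.hstack([cv2.resize(im[150:270,190:310,::-1],(400,400),interpolation=cv2.INTER_CUBIC),cv2.resize(w[100:356,128:384,::-1],(400,400),interpolation=cv2.INTER_CUBIC)]))
m=R.from_quat(s['tcp_rot']).as_matrix();print(s['time'],s['eef_pos'],np.degrees(np.arctan2(m[1,1],m[0,1])),m[:,2],s['opening'])
np.save('s4.npy',np.r_[s['eef_pos'],s['tcp_rot']])
```

```text
8.05 [ 0.5625813  -0.0633651   0.23253596] 18.390164811503585 [ 0.0036461  -0.00238659 -0.99999051] 1.0000523353144002
```

View pics/chk4.png

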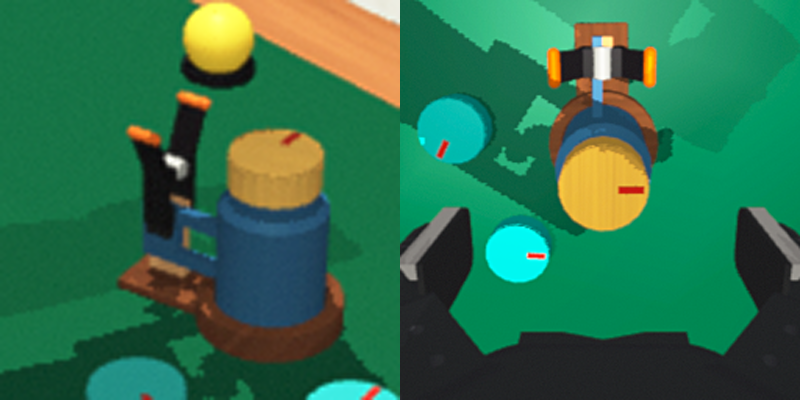

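The clamp is clipped upright over the handle and post, and the cap is clear, at crop (603,187). I'll compute the cap's centre from this view.

Run:
```python
from h import *
a=np.load('s4.npy');s=dict(eef_pos=a[:3],tcp_rot=a[3:])
print(ray('wrist',(257.9,219.7),.1205,s))
for p in [(558,187),(649,187),(603,231),(603,150)]:print(p,ray('wrist',(128+(p[0]-400)*.64,100+p[1]*.64),.1205,s).round(4))
p=[ray('wrist',(128+(x-400)*.64,100+189.5*.64),.1205,s) for x in(603,640)];d=p[1]-p[0];print(np.degrees(np.arctan2(d[1],d[0])))
print(readout.get_state()['qpos'].round(3) if hasattr(readout.get_state()['qpos'],'round') else readout.get_state()['qpos'])
```

```text
[ 0.57156949 -0.09446573  0.1205    ]
(558, 187) [ 0.5451 -0.1032  0.1205]
(649, 187) [ 0.5987 -0.0854  0.1205]
(603, 231) [ 0.581  -0.1228  0.1205]
(603, 150) [ 0.564  -0.0718  0.1205]
18.376935785483596
[-0.288  0.044  1.852  0.     1.245 -0.61 ]
```

Call:
step_arm:
  increments:
    - [[2,-7,0],[0,0,-0.105]]
    - [[2,-8,0],[0,0,-0.105]]
    - [[2,-8,0],[0,0,-0.105]]
    - [[2,-8,0],[0,0,-0.105]]
    - [[0,0,0],[0,0,-0.105]]
    - [[0,0,0],[0,0,-0.105]]
    - [[0,0,0],[0,0,-0.1]]
    - [[0,0,0],[0,0,0]]

```text
time: 8.82
eef_pos: [0.5687, -0.0907, 0.2299]
tcp_rot: [0.836, 0.549, -0.0, -0.001]
contact_force: [0.7, 0.2, 0.4]
opening: 1.0
finger_force: 0.0
```

Call:
step_arm:
  increments:
    - [[0,0,0],[0,0,0]]
    - [[0,0,0],[0,0,0]]
    - [[0,0,-20],[0,0,0]]
    - [[0,0,-30],[0,0,0]]
    - [[0,0,-25],[0,0,0]]
    - [[0,0,0],[0,0,0]]
    - [[0,0,0],[0,0,0]]
    - [[0,0,0],[0,0,0]]

```text
time: 9.48
eef_pos: [0.5701, -0.0919, 0.1569]
tcp_rot: [0.835, 0.55, 0.001, 0.001]
contact_force: [0.7, -0.0, 0.6]
opening: 0.997
finger_force: 0.0
```

Call:
step_arm:
  increments:
    - [[0.5,-2.8,-15],[0,0,0]]
    - [[0,0,-20],[0,0,0]]
    - [[0,0,-18],[0,0,0]]
    - [[0,0,-10],[0,0,0]]
    - [[0,0,-6],[0,0,0]]
    - [[0,0,0],[0,0,0]]
    - [[0,0,0],[0,0,0]]
    - [[0,0,0],[0,0,0]]

```text
time: 10.15
eef_pos: [0.5709, -0.0949, 0.088]
tcp_rot: [0.835, 0.55, 0.001, 0.001]
contact_force: [0.6, 0.6, 0.0]
opening: 1.002
finger_force: 0.0
```

Call:
step_arm:
  increments:
    - [[0,0,0],[0,0,0]]
    - [[0,0,0],[0,0,0]]
    - [[0,0,0],[0,0,0]]
    - [[0,0,0],[0,0,0]]
    - [[0,0,0],[0,0,0]]
    - [[0,0,0],[0,0,0]]
    - [[0,0,0],[0,0,0]]
  fingers: -1
  grip_force: 30

```text
time: 10.73
eef_pos: [0.5709, -0.0949, 0.0874]
tcp_rot: [0.835, 0.55, 0.001, 0.001]
contact_force: [2.8, -0.2, 4.7]
opening: 0.644
finger_force: 33.3
```

Call:
step_arm:
  increments:
    - [[0.5,-0.2,0],[0,0,0]]
    - [[0,0,0],[0,0,0]]
    - [[0,0,0],[0,0,0]]
  fingers: -1
  grip_force: 80

```text
time: 10.98
eef_pos: [0.5711, -0.095, 0.0876]
tcp_rot: [0.835, 0.55, 0.001, 0.001]
contact_force: [1.9, 0.5, 5.7]
opening: 0.641
finger_force: 83.1
```

Call:
step_arm:
  increments:
    - [[0,0,0],[0,0,0.05]]
    - [[0,0,0],[0,0,0.05]]
    - [[0,0,0],[0,0,0.05]]
    - [[0,0,0],[0,0,0.05]]

```text
time: 11.32
eef_pos: [0.5711, -0.0951, 0.0879]
tcp_rot: [0.776, 0.631, 0.0, 0.001]
contact_force: [0.3, 0.1, 8.8]
opening: 0.641
finger_force: 83.2
```

```bash
cat > st.py <<'E'
from h import *
s=readout.get_state();q=s['tcp_rot'];m=R.from_quat(q).as_matrix()
print(s['time'],s['eef_pos'].round(4),'yaw',np.degrees(np.arctan2(m[1,1],m[0,1])).round(2),'F',np.round(s['contact_force'],1),'T',np.round(s['wrist_torque'],2),s['opening'],s['finger_force'])
E
python3 st.py
```

```text
11.3167 [ 0.5711 -0.0951  0.0879] yaw -11.77 F [0.3 0.1 8.8] T [ 0.03 -0.07 -0.08] 0.64121544581115 83.20546828676015
```

Call:
step_arm:
  increments:
    - [[0,0,0],[0,0,0.06]]
    - [[0,0,0],[0,0,0.06]]
    - [[0,0,0],[0,0,0.06]]
    - [[0,0,0],[0,0,0.06]]
    - [[0,0,0],[0,0,0.06]]

```text
time: 11.73
eef_pos: [0.5713, -0.0952, 0.0884]
tcp_rot: [0.673, 0.74, 0.0, 0.001]
contact_force: [-0.0, 0.5, 9.2]
opening: 0.637
finger_force: 83.3
```

```bash
python3 st.py;python3 - <<'E'
from h import *
im=cams.read_camera('side');w=cams.read_camera('top')
cv2.imwrite('pics/chk5.png',np.hstack([cv2.resize(im[150:270,190:310,::-1],(400,400),interpolation=cv2.INTER_CUBIC),cv2.resize(w[174:234,240:300,::-1],(400,400),interpolation=cv2.INTER_CUBIC)]))
E
```

```text
11.7333 [ 0.5713 -0.0952  0.0884] yaw 5.45 F [-0.   0.5  9.2] T [-0.02  0.04 -0.1 ] 0.6367753962790884 83.34577367641032
```

View pics/chk5.png

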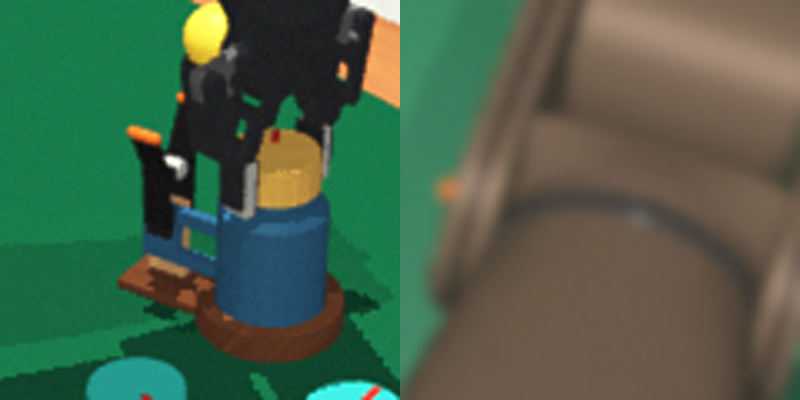

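The side view shows the mark swinging with the gripper, from (290,138) to (275,136), while the jar handle and clamp stay in place. I'll keep turning.

Call:
step_arm:
  increments:
    - [[0,0,0],[0,0,0.06]]
    - [[0,0,0],[0,0,0.06]]
    - [[0,0,0],[0,0,0.06]]
    - [[0,0,0],[0,0,0.06]]
    - [[0,0,0],[0,0,0.06]]
    - [[0,0,0],[0,0,0.06]]
    - [[0,0,0],[0,0,0.06]]

```text
time: 12.42
eef_pos: [0.5717, -0.0954, 0.089]
tcp_rot: [0.504, 0.864, 0.0, 0.002]
contact_force: [0.2, -0.9, 10.9]
opening: 0.64
finger_force: 83.5
```

```bash
python3 st.py
```

```text
12.4167 [ 0.5717 -0.0954  0.089 ] yaw 29.52 F [ 0.2 -0.9 10.9] T [ 0.06  0.1  -0.13] 0.639558446745221 83.49189802072942
```

Call:
step_arm:
  increments:
    - [[0,0,0],[0,0,0.06]]
    - [[0,0,0],[0,0,0.04]]
    - [[0,0,0],[0,0,0.03]]
    - [[0,0,0],[0,0,0]]
    - [[0,0,0],[0,0,0]]
    - [[0,0,0],[0,0,0]]

```text
time: 12.92
eef_pos: [0.5719, -0.0954, 0.0895]
tcp_rot: [0.447, 0.894, 0.0, 0.002]
contact_force: [-0.0, 0.5, 11.3]
opening: 0.64
finger_force: 83.7
```

```bash
python3 st.py
```

```text
12.9167 [ 0.5719 -0.0954  0.0895] yaw 36.85 F [-0.   0.5 11.3] T [0.06 0.13 0.1 ] 0.6398143038696307 83.73699797317386
```

Call:
step_arm:
  increments:
    - [[0,0,0],[0,0,0.04]]
    - [[0,0,0],[0,0,0.04]]
    - [[0,0,0],[0,0,0.025]]
    - [[0,0,0],[0,0,0]]
    - [[0,0,0],[0,0,0]]

```text
time: 13.33
eef_pos: [0.5724, -0.0955, 0.0902]
tcp_rot: [0.4, 0.917, 0.0, 0.002]
contact_force: [-0.3, -0.1, 14.2]
opening: 0.637
finger_force: 84.0
```

Call:
step_arm:
  increments:
    - [[0,0,1],[0,0,0]]
    - [[0,0,1],[0,0,0]]
    - [[0,0,1],[0,0,0]]
    - [[0,0,0],[0,0,0]]
    - [[0,0,0],[0,0,0]]

```text
time: 13.75
eef_pos: [0.5715, -0.0951, 0.0904]
tcp_rot: [0.4, 0.917, 0.0, 0.002]
contact_force: [3.4, -0.8, 5.1]
opening: 0.638
finger_force: 83.7
```

```bash
python3 st.py
```

```text
13.75 [ 0.5715 -0.0951  0.0904] yaw 42.84 F [ 3.4 -0.8  5.1] T [-0.05 -0.61  0.04] 0.6376464611503279 83.66825460456312
```

Call:
step_arm:
  increments:
    - [[0,0,1],[0,0,0]]
    - [[0,0,1],[0,0,0]]
    - [[0,0,1],[0,0,0]]
    - [[0,0,0],[0,0,0]]
    - [[0,0,0],[0,0,0]]

```text
time: 14.17
eef_pos: [0.5698, -0.0945, 0.0915]
tcp_rot: [0.4, 0.917, 0.0, -0.001]
contact_force: [5.3, -1.4, -1.9]
opening: 0.636
finger_force: 84.3
```

```bash
python3 st.py
```

```text
14.1667 [ 0.5698 -0.0945  0.0915] yaw 42.85 F [ 5.3 -1.4 -1.9] T [-0.16 -0.76 -0.  ] 0.6355656302701806 84.28615686949342
```

Call:
step_arm:
  increments:
    - [[0,0,1],[0,0,0]]
    - [[0,0,1],[0,0,0]]
    - [[0,0,0],[0,0,0]]
    - [[0,0,0],[0,0,0]]

```text
time: 14.5
eef_pos: [0.5699, -0.0945, 0.094]
tcp_rot: [0.4, 0.917, 0.0, -0.001]
contact_force: [4.2, 0.3, -1.7]
opening: 0.639
finger_force: 84.3
```

```bash
python3 st.py
```

```text
14.5 [ 0.5699 -0.0945  0.094 ] yaw 42.86 F [ 4.2  0.3 -1.7] T [ 0.03 -0.67 -0.  ] 0.6387783238165061 84.34101018123329
```

It's free: z follows the command with no load. I'll lift it about 31 mm.

Call:
step_arm:
  increments:
    - [[0,0,3],[0,0,0]]
    - [[0,0,4],[0,0,0]]
    - [[0,0,6],[0,0,0]]
    - [[0,0,7],[0,0,0]]
    - [[0,0,7],[0,0,0]]
    - [[0,0,4],[0,0,0]]
    - [[0,0,0],[0,0,0]]
    - [[0,0,0],[0,0,0]]

```text
time: 15.17
eef_pos: [0.5701, -0.0947, 0.1258]
tcp_rot: [0.4, 0.917, -0.0, 0.0]
contact_force: [-0.6, -0.2, -1.2]
opening: 0.636
finger_force: 84.4
```

Call:
step_arm:
  increments:
    - [[0,0,0],[0,0,0]]
    - [[0,0,0],[0,0,0]]
    - [[0,0,0],[0,0,0]]
    - [[0,0,0],[0,0,0]]

```text
time: 15.5
eef_pos: [0.57, -0.0947, 0.1249]
tcp_rot: [0.4, 0.917, -0.0, -0.0]
contact_force: [-0.7, 0.1, -1.1]
opening: 0.634
finger_force: 84.4
```

```bash
python3 st.py
python3 - <<'E'
from h import *
im=cams.read_camera('side');cv2.imwrite('pics/fin.png',im[:,:,::-1])
# brass vs blue rows in the jar column band: check gap without viewing
old=cv2.imread('pics/side0.png')[:,:,::-1]
for n,a in(('old',old),('new',im)):
    h=cv2.cvtColor(np.ascontiguousarray(a),cv2.COLOR_RGB2HSV)
    br=(h[...,0]>18)&(h[...,0]<30)&(h[...,1]>110)&(h[...,2]>90);bl=(h[...,0]>98)&(h[...,0]<115)&(h[...,1]>110)&(h[...,2]>40)
    for k,mk in(('brass',br),('blue',bl)):
        r,c=np.where(mk[140:260,225:300]);print(n,k,r.min()+140,r.max()+140,c.min()+225,c.max()+225,len(r))
    o=(h[...,0]<14)&(h[...,1]>200)&(h[...,2]>180);r,c=np.where(o[170:210,220:265]);print(n,'orange',len(r),r.mean()+170 if len(r) else 0,c.mean()+220 if len(r) else 0)
E
```

```text
15.5 [ 0.57   -0.0947  0.1249] yaw 42.86 F [-0.7  0.1 -1.1] T [-0.02  0.01  0.02] 0.6342475976027829 84.38669591210783
old brass 146 229 230 298 882
old blue 207 247 233 288 1440
old orange 0 0 0
new brass 146 229 227 298 521
new blue 197 247 233 288 1610
new orange 30 185.56666666666666 238.86666666666667
```

The cap hangs free, with about -1.1 N of load and no lateral force. The jar's lower edge hasn't moved (row 247), and its neck is now exposed (blue up to row 197). The clamp bar is still in place. Handing in.

```bash
python3 -c "
from plant import sign_off
print(sign_off())"
```

```text
the job is handed in; nothing more can be done
None
```

The job is handed in, with no verdict returned: the clamp braces the jar's handle and post, and the cap, turned about 66° anticlockwise, is held level about 2 cm above the mouth by my estimate.

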